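# Reset a router with the pin stylus

### The job

Factory-reset the white router: take the orange-handled stylus out of its blue holster, push its pin into the reset recess between the two dongles on the router's port panel and keep the button fully pressed for two seconds. Then take the stylus out and leave it lying on the green mat, with handle and steel shaft both over the mat. Leave the antennas and the other things on the bench as they are.

Things in the scene. Friction and masses are not known exactly. Their poses are not given: they have to be found in the camera images.
- stylus_handle (a point): Centre of the orange handle of the stylus, a straight loose tool 165 mm long, about 70 g; +x points along it to the pin's tip. Handle 80 long (x = -40 to 40), 20 wide (y), 28 high (z). It starts wholly inside the holster, axis level and 38 mm above the bench; only shaft and pin stick out. Lying on the mat upright it has its axis 16 mm above the bench.
- stylus_shaft (a point): A point near the middle of the stylus's square steel shaft, on the axis 67 mm ahead of the handle's centre; same axes. The shaft is 10 by 10 mm thick and reaches from 40 to 90 mm ahead of the handle's centre, the dark pin (6 mm in diameter) from 90 to 125 mm. The shaft is what fingers can take while the stylus is in the holster.
- stylus_tip (a point): The end of the stylus pin, on the axis 125 mm ahead of the handle's centre; same axes as stylus_handle.
- holster_mouth (a point): Centre of the open end of the holster, a fixed blue block with clear roof, 45 wide, 62 high, reaching 92 mm back. +x is level and points out of the mouth; z is up. The channel is 28 wide and 34 high, its floor 24 mm above the bench, closed at the back: the stylus comes out only along +x, and must be drawn 88 mm before lifting.
- reset_mouth (a point): Centre of the reset recess's mouth, a black-rimmed 16 by 16 mm hole in the router's port panel, 125 mm above the bench. +x: the panel's outward normal, away from the robot and 28 degrees upward; +y: level along the panel; +z: the panel's up, leaning back. The red button, 13 mm across, lies 13 mm below the mouth. The panel is 170 (y) by 36 (z) mm, this point 25 mm to +y of its middle.
- reset_button (a joint): Travel of the reset button in m: 0 = out, 0.005 = fully in; about 1 N to start it and 4 N at the end; it springs back by itself.
- dongle_a (a point): Centre of the outer end of the green dongle beside the recess. It is 16 wide (y), 12 thick (z) and sticks 60 mm straight out of the panel, its centre line 21 mm to the +y side of the recess; axes as reset_mouth. A gripper that holds the stylus by its shaft does not fit between the dongles: hold it by the handle.
- dongle_b (a point): The same for the black dongle, 21 mm to the -y side of the recess.
- router: The fixed white router's sloping stand, 190 x 150 mm; origin on the bench under the router, z up. The router, 170 wide, 36 thick, reaches 130 mm back from the port panel, sloping down towards the robot.
- mat: Fixed green mat lying on the bench, 220 (x) by 150 (y) by 2 mm thick, empty; origin at the centre of its underside, z up.
- antenna_a_tip (a point): Tip of the round white antenna, 11 mm thick and 90 long, at the +y end of the panel; it swivels on a stiff hinge at its foot, standing up from the router and leaning outward.
- antenna_b_tip (a point): The same for the antenna at the -y end of the panel.
- hub: Bystander: loose black USB hub 45 x 110 x 22 mm; origin at the centre of its underside.
- spray: Bystander: loose spray can, 52 mm in diameter, 150 high; origin at the centre of its underside.
- mug: Bystander: loose white mug, 76 mm in diameter, 90 high; origin at the centre of its underside.
- tester: Bystander: loose yellow handheld tester 150 x 72 x 30 mm; origin at the centre of its underside.
- brick: Bystander: loose black power adapter 110 x 52 x 34 mm; origin at the centre of its underside.
- switch: Bystander: loose grey network switch 100 x 160 x 28 mm; origin at the centre of its underside.
- driver: Bystander: loose screwdriver lying on the bench, about 200 mm long; origin on its underside.
- tape: Bystander: loose blue roll of tape lying flat, 100 mm in diameter, 19 high; origin at the centre of its underside.

How it is judged:
On the way:
1. the stylus pin is in the reset recess and keeps the button pressed for 1.5 s (value of joint reset_button above 0.0035 m and x of stylus_tip in the frame of reset_mouth below -0.012 m and y of stylus_tip in the frame of reset_mouth between -0.009 and 0.009 m and z of stylus_tip in the frame of reset_mouth between -0.009 and 0.009 m), for 1.5 s.
At the end, for the whole second after the job is handed in: The stylus lies still on the green mat, handle centre and shaft point both over the mat (within its 220 x 150 mm outline) and less than 35 mm above the bench; the reset button is out again (less than 1 mm in); nothing is held (x of stylus_handle in the frame of mat between -0.11 and 0.11 m and y of stylus_handle in the frame of mat between -0.075 and 0.075 m and height (world z) of each of stylus_handle, stylus_shaft below 0.035 m and x of stylus_shaft in the frame of mat between -0.11 and 0.11 m and y of stylus_shaft in the frame of mat between -0.075 and 0.075 m and velocity of joint reset_button below 0.01 m/s and value of joint reset_button below 0.001 m and distance between stylus_tip and reset_mouth above 0.05 m); the robot touches nothing.
It fails at once if an antenna is moved more than 25 mm at its tip (distance of any of antenna_a_tip, antenna_b_tip from where it was at the start of the episode above 0.025 m).
It fails at once if another thing on the bench is moved more than 30 mm (distance of any of hub, spray, mug, tester, brick, switch, driver, tape from where it was at the start of the episode above 0.03 m).
It also fails if it takes over 72 s, if anything falls off the work surface, if the arm or the gripper's body presses on something with over 40 N, if the wrist force passes 120 N, or if a joint passes its speed limit or range.

### The arm

A 6-joint arm with a two-finger parallel gripper is mounted at the origin on the work surface. World frame = base frame: x ahead of the robot, y to its left, z up, the work surface at z = 0. Lengths are in m, angles in rad, forces in N, time in s.
With the tool pointing down it reaches from about 0.375 to 0.975 m from the base axis. Payload 3.8 kg.
Tool frame: the origin (TCP) lies on the centre line of the jaws, within the pads' length; the fingertips stand 14 mm ahead of it and the grasp point (between the pads) lies 5 mm behind it; z points along the fingers, y is the line along which they close (so a half turn about z gives the same grasp; the last joint's range is limited). The gripper opens to 85 mm and grips with 20 to 120 N. Pads are 22 mm wide; open, the fingers measure 114 mm over their backs; the gripper's body (76 mm by 85 mm) begins 54 mm behind the grasp point. The pads swing forward as they close: fully open they stand 13 mm farther back than shut.
Start: joints at [1.196, 0.264, 1.604, -0, 1.274, -0.037], TCP at [0.224, 0.637, 0.245] pointing down, gripper open.
Joint ranges: [-2.63, 2.63], [-0.94, 2.18], [0.31, 2.57], [-1.31, 4.45], [0, 2.66], [-2.55, 2.55]. Speed limits (rad/s): [2.57, 2.57, 3.14, 3.14, 3.14, 3.14].

### API

Orientations are given as a rotation vector (axis times angle).
In Python, from workcell import bot, eyes, spot_in gives the robot as it stands.
- The arm moves only by the tool carry_out, never from a script. Its argument "series" is text: rows parted by semicolons, each of 4 numbers parted by spaces: the shift along the world's x, y, z in m, then the turn about the world's z in degrees. In form: tx ty tz roll; .... A call has 1 to 20 rows; each row shifts and turns the commanded pose from where the row before left it; what a row does not reach is not made up. A row lasts 1/8 s, in which the tool goes at most 62.5 mm and 10.7 degrees, less where a joint would pass 70% of its speed; a pose out of reach is approached as far as the arm can. A call is refused whole if a number of a shift passes 0.0625 or a number of a turn 10.7, either way. A call with a gripper value outside its range is refused whole. "jaw" is the gripper command: -1 is shut, 1 is fully open, values between are in proportion, set as the call begins (left out, the last holds). The fingers move at their own pace and stop on an object; "grip_force" is the grip in N (left out, the last holds). Time passes only in rows, so rows that do not move let the fingers close. It gives the time, the measured TCP pose, the force, the opening and the grip force at its end, in the units of the state.
- bot.read_state(): the state, without advancing time (a new reading comes with each control period).
- eyes.read_camera(name): name is "side" or "top" or "wrist"; returns (picture, depth): 384x512x3 uint8, blue, green, red; 384x512 float32, m along the optical axis (not along the pixel's ray), 0 where there is no reading.
- eyes.get_calibration(name): a dict with "K" (3x3 intrinsics, pixels), "distortion" ([k1, k2, p1, p2, k3] as OpenCV has them; the pictures are not rectified), "position" and "rotation" of the camera in the world; the wrist camera has in their place "T_tool_cam" (4x4, takes a point from camera to tool coordinates, whose origin is the TCP and whose axes are the flange's). Camera axes: x right, y down, z forward; pixel columns grow to the right and rows downward; lengths in m; the calibration is good to about 2 mm. A picture is of the moment at which its call begins: read the wrist's pose just before it. get_calibration takes no time and is no camera call.
- bot.finish_job(): hands the job in; it is judged then, once.
Trained networks look in the newest picture that a camera, given by its name, has taken for a name from the list of things; names that differ only in an ending like _2 or _b are one class to them, and where a whole thing is asked for, a point or a joint stands for the part that bears it (a point fixed in the world has none). Each returns a list of dicts, best first, with "score" (0 to 1); they miss things now and then, are a little off and sometimes report something else, mostly with a low value. They report only what shows in the picture. A call takes as long as a camera call.
- spot_in(camera, target): "rect" ([centre column, centre row, width, height] in pixels, round what is visible of it).
The state is a dict: "time": time; "q": joint angles; "joint_vel": joint speeds; "joint_torque": joint torques, N m; "tool_pos": TCP position; "tcp_rot": TCP orientation; "wrist_force": force on the tool from outside, world axes, zero at the start; "torque": the same for the moment, N m; "width": opening from 0.0 (shut) to 1.0 (fully open); "grip_force": force on a finger pad.
Only numpy, scipy, OpenCV 4.12 (cv2) and the standard library are available. Lean on these libraries where they do the work, as an engineer would, in place of code of your own. Each camera call takes 0.05 s, during which the arm holds its last target. There are 200 camera calls.

## Working session

There is one attempt and no reset: what is moved stays moved. The work goes in short steps, Python scripts to look and compute and a tool call to move; the robot and the scene stay as the last step left them, time stands still between calls to the robot, and variables do not carry over. Pictures are saved under pics/ and viewed, at most 10 in all, crops included, and the job is handed in when it is done.

Besides the shell and the picture viewer there is one more tool, called after ">>>" by a JSON object that holds its "api" and its "payload". carry_out: Moves the arm, as the interface text tells. Its arguments: {"type":"object","properties":{"series":{"type":"string"},"jaw":{"type":"number"},"grip_force":{"type":"number"}},"required":["series"]}

```bash
mkdir -p pics; ls
cat > h.py <<'E'
import numpy as np, cv2
from workcell import bot, eyes, spot_in
from scipy.spatial.transform import Rotation as R
def cam(name):
    s=bot.read_state(); im,d=eyes.read_camera(name); c=eyes.get_calibration(name)
    if name=='wrist':
        T=np.eye(4);T[:3,:3]=R.from_rotvec(s['tcp_rot']).as_matrix();T[:3,3]=s['tool_pos'];T=T@np.array(c['T_tool_cam'])
    else:
        T=np.eye(4);r=np.array(c['rotation']);T[:3,:3]=r if r.shape==(3,3) else R.from_rotvec(r).as_matrix();T[:3,3]=c['position']
    return im,d,np.array(c['K']),np.array(c['distortion']),T
def ray(C,uv):
    p=cv2.undistortPoints(np.array(uv,float).reshape(-1,1,2),C[2],C[3]).reshape(-1,2)
    return np.c_[p,np.ones(len(p))]
def cloud(C):
    d=C[1];v,u=np.mgrid[:384,:512];p=ray(C,np.c_[u.ravel(),v.ravel()])*d.reshape(-1,1)
    w=p@C[4][:3,:3].T+C[4][:3,3];w[d.ravel()==0]=np.nan
    return w.reshape(384,512,3)
def onz(C,uv,z):
    r=ray(C,uv)@C[4][:3,:3].T;o=C[4][:3,3]
    return o+r*((z-o[2])/r[:,2:])
def pix(C,P):
    Ti=np.linalg.inv(C[4]);return cv2.projectPoints(np.array(P,float).reshape(-1,1,3),cv2.Rodrigues(Ti[:3,:3])[0],Ti[:3,3],C[2],C[3])[0].reshape(-1,2)
E
python3 - <<'E'
from h import *
np.set_printoptions(precision=3,suppress=True)
for n in ('top','side'):
    C=cam(n);cv2.imwrite(f'pics/{n}0.png',C[0]);W=cloud(C);np.savez(f'{n}0.npz',im=C[0],W=W)
    print(n,C[4])
    for t in ['stylus_shaft','holster_mouth','reset_mouth','dongle_a','router','mat','antenna_a_tip','hub','spray','mug','tester','brick','switch','driver','tape']:
        try:
            for r in spot_in(n,t)[:2]:
                u,v=map(int,r['rect'][:2]);print(t,round(r['score'],2),np.round(r['rect']),W[min(v,383),min(u,511)])
        except Exception as e: print(t,e)
print(bot.read_state())
E
```

```text
pics
top [[-0.    -0.989  0.149  0.296]
 [-1.    -0.001 -0.009  0.017]
 [ 0.01  -0.149 -0.989  1.862]
 [ 0.     0.     0.     1.   ]]
stylus_shaft 0.61 [322. 196.   3.   5.] [ 0.521 -0.25   0.045]
stylus_shaft 0.57 [222. 154.  19.  26.] [0.696 0.138 0.009]
holster_mouth 0.83 [325. 215.  20.  24.] [ 0.45  -0.258  0.059]
reset_mouth 0.57 [241. 206.  66.  52.] [0.474 0.063 0.123]
dongle_a 0.57 [241. 203.  70.  56.] [0.489 0.059 0.12 ]
router 0.71 [240. 210.  66.  67.] [0.465 0.063 0.108]
router 0.67 [193. 212.  42.  61.] [0.466 0.252 0.008]
mat 0.69 [192. 210.  43.  61.] [ 0.471  0.254 -0.003]
mat 0.34 [239. 200.  68.  53.] [0.494 0.066 0.141]
hub 0.85 [261. 150.  26.  16.] [ 0.71  -0.016  0.021]
spray 0.54 [323. 214.  17.  25.] [ 0.451 -0.252  0.047]
spray 0.52 [294. 144.  20.  21.] [ 0.7   -0.131  0.15 ]
mug 0.89 [223. 152.  18.  30.] [0.701 0.138 0.006]
tester 0.88 [331. 146.  41.  24.] [ 0.72  -0.291  0.033]
brick 0.56 [178. 145.  28.  17.] [0.723 0.314 0.032]
switch 0.66 [126. 208.  43.  32.] [0.475 0.51  0.025]
switch 0.17 [323. 194.   9.  20.] [ 0.533 -0.254  0.014]
driver 0.5 [3
[... 1106 characters left out ...]
.  39.  46.] [ 0.727 -0.318  0.033]
brick 0.42 [284. 170.  16.   5.] [0.724 0.312 0.037]
switch 0.56 [223. 161.  21.  20.] [0.465 0.481 0.03 ]
driver 0.64 [186. 349.  39.  11.] [ 0.305 -0.485  0.025]
tape 0.67 [304. 316.  30.  12.] [ 0.601 -0.435  0.014]
{'time': 1.6, 'q': array([ 1.196,  0.264,  1.604,  0.   ,  1.274, -0.037]), 'joint_vel': array([-0.   , -0.001, -0.002,  0.   ,  0.   ,  0.001]), 'joint_torque': array([ -0.002, -51.503, -36.771,  -0.   ,   0.001,   0.   ]), 'tool_pos': array([0.224, 0.637, 0.245]), 'tcp_rot': array([0.528, 3.097, 0.   ]), 'wrist_force': array([-1.147, -0.924, -0.062]), 'torque': array([-0.077,  0.023, -0.028]), 'grip_force': 0.0, 'width': 0.996696990865793}
```

Run:
```python
import cv2,numpy as np
a=cv2.imread('pics/top0.png')[125:275,110:400];b=cv2.imread('pics/side0.png')[130:330,170:370]
a=cv2.resize(a,(799,413),interpolation=cv2.INTER_CUBIC);cv2.imwrite('pics/a.png',a)
cv2.imwrite('pics/b.png',cv2.resize(b,(600,600),interpolation=cv2.INTER_CUBIC))
```

```text
(no output)
```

View pics/a.png

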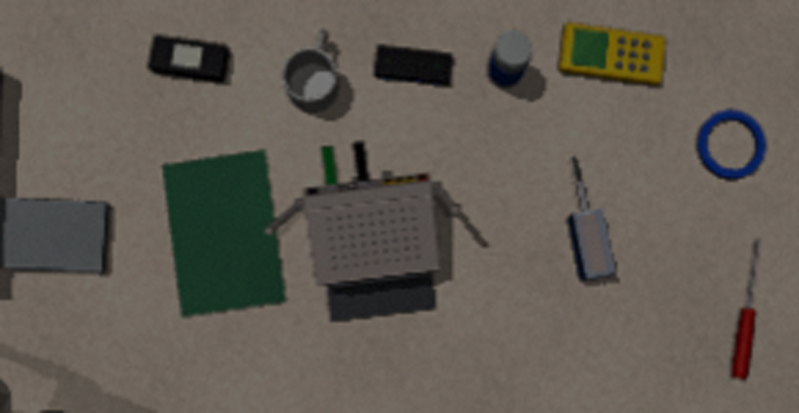

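View pics/b.png

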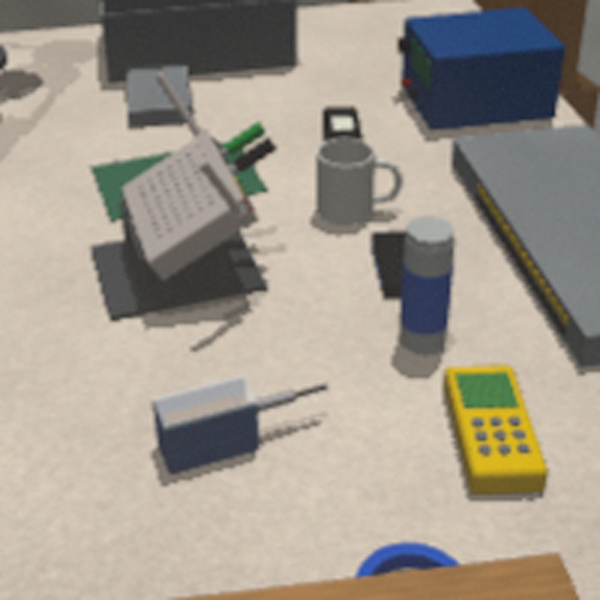

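Run:
```python
from h import *
np.set_printoptions(precision=4,suppress=True)
print(eyes.get_calibration('wrist'))
W=np.load('top0.npz')['W'];im=np.load('top0.npz')['im']
def box(n,m):
    P=W[m];P=P[~np.isnan(P).any(1)]
    r=cv2.minAreaRect(P[:,:2].astype(np.float32));print(n,len(P),r,P[:,2].max())
x,y,z=W[...,0],W[...,1],W[...,2]
box('holster',(abs(x-.45)<.09)&(abs(y+.26)<.06)&(z>.05)&(z<.075))
b,g,r=[im[...,i].astype(int) for i in range(3)]
box('mat',(g>r+15)&(g>b+5)&(z<.012)&(y>.1)&(y<.36)&(abs(x-.47)<.2))
m=(z>.15)&(abs(x-.47)<.15)&(abs(y-.06)<.18);P=W[m]
print('high',P[P[:,1]>.12][:,2].max() if (P[:,1]>.12).any() else 0, P[np.argsort(-P[:,2])[:12]])
```

```text
{'K': array([[325.1591,   0.    , 257.6541],
       [  0.    , 325.1591, 190.6249],
       [  0.    ,   0.    ,   1.    ]]), 'distortion': array([-0.0361,  0.    ,  0.    ,  0.    ,  0.    ]), 'T_tool_cam': array([[-0.0004, -0.945 , -0.3271,  0.0841],
       [ 1.    , -0.0004,  0.0001, -0.0006],
       [-0.0003, -0.3271,  0.945 , -0.1292],
       [ 0.    ,  0.    ,  0.    ,  1.    ]])}
holster 280 ((0.45415568351745605, -0.2582792639732361), (0.09248270094394684, 0.04427729919552803), 10.624439239501953) 0.07279065057099299
mat 2032 ((0.47984832525253296, 0.2195228636264801), (0.2179231345653534, 0.23000378906726837), 8.12787914276123) 0.011991754735090066
high 0.20592409022502078 [[ 0.4862 -0.0574  0.2116]
 [ 0.4795 -0.0575  0.2095]
 [ 0.4865 -0.061   0.2087]
 [ 0.4832 -0.0611  0.207 ]
 [ 0.4833 -0.0541  0.2067]
 [ 0.462   0.1716  0.2059]
 [ 0.487  -0.0542  0.2046]
 [ 0.4552  0.1751  0.2045]
 [ 0.4801 -0.0612  0.2037]
 [ 0.4659  0.1685  0.2025]
 [ 0.4908 -0.0544  0.2022]
 [ 0.459   0.1755  0.2016]]
```

>>> {"api": "carry_out", "payload": {"series": "0.03 -0.045 0.01 10.7;0.03 -0.045 0.01 10.7;0.03 -0.045 0.01 8;0.03 -0.045 0.01 0;0.03 -0.045 0.01 0;0.03 -0.045 0.01 0;0.03 -0.045 0.01 0;0.03 -0.045 0.01 0;0.03 -0.045 0.01 0;0.03 -0.045 0.005 0;0.03 -0.045 0 0;0.03 -0.045 0 0;0 0 0 0;0 0 0 0", "jaw": 1}}

```text
time: 3.35
tool_pos: [0.5835, 0.0969, 0.3401]
tcp_rot: [0.274, -3.129, -0.001]
wrist_force: [-0.8, 0.0, -0.3]
width: 1.003
grip_force: 0.0
```

Run:
```python
from h import *
np.set_printoptions(precision=4,suppress=True)
C=cam('wrist');cv2.imwrite('pics/w1.png',C[0]);W=cloud(C);np.savez('w1.npz',im=C[0],W=W)
for t in ('dongle_a','dongle_b','mat'):
    print(t,[(round(r['score'],2),np.round(r['rect'])) for r in spot_in('wrist',t)[:3]])
im=C[0].astype(int);b,g,r=im[...,0],im[...,1],im[...,2]
x,y,z=W[...,0],W[...,1],W[...,2]
gm=(g>r+25)&(g>b+15)
for n,m in (('mat',gm&(z<.012)),('green',gm&(z>.08)),('black',(im.max(2)<60)&(z>.1)&(x>.51)&(abs(y-.05)<.09))):
    P=W[m];print(n,len(P),cv2.minAreaRect(P[:,:2].astype(np.float32)),P.min(0),P.max(0))
```

```text
dongle_a [(0.7, array([230.,  80., 330., 158.]))]
dongle_b [(0.7, array([230.,  80., 330., 158.]))]
mat [(0.74, array([390.,  82., 127., 165.]))]
mat 16041 ((0.47586625814437866, 0.2570873498916626), (0.21446099877357483, 0.1490279734134674), 8.647065162658691) [ 0.359   0.1688 -0.0009] [0.5919 0.3454 0.0064]
green 733 ((0.5077639222145081, 0.12209124863147736), (0.0368339866399765, 0.14004454016685486), 63.22330856323242) [0.4535 0.0911 0.1342] [0.5746 0.1701 0.1993]
black 22149 ((0.5621164441108704, 0.05840669944882393), (0.07797625660896301, 0.16090892255306244), 8.763197898864746) [ 0.5138 -0.0265  0.1078] [0.6036 0.14   0.4143]
```

View pics/w1.png

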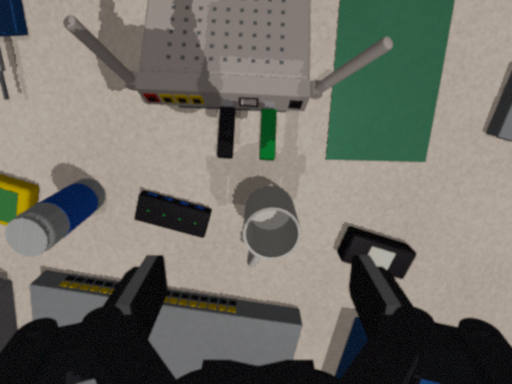

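>>> {"api": "carry_out", "payload": {"series": "-0.01 -0.06 -0.008 0;-0.01 -0.06 -0.008 0;-0.01 -0.06 -0.01 0;-0.01 -0.06 -0.02 0;0 -0.06 -0.02 0;0 -0.04 -0.02 0;0 -0.01 -0.02 0;0 0 0 0;0 0 0 0"}}

```text
time: 4.68
tool_pos: [0.5445, -0.2494, 0.2356]
tcp_rot: [-0.278, 3.129, 0.0]
wrist_force: [0.6, 0.2, -0.5]
width: 0.997
grip_force: 0.0
```

Run:
```python
from h import *
np.set_printoptions(precision=4,suppress=True)
C=cam('wrist');cv2.imwrite('pics/w2.png',C[0]);W=cloud(C);np.savez('w2.npz',im=C[0],W=W)
print(C[4][:3,3],[(round(r['score'],2),np.round(r['rect'])) for r in spot_in('wrist','stylus_shaft')[:3]])
x,y,z=W[...,0],W[...,1],W[...,2]
m=(z>.03)&(z<.055)&(x>.505)&(x<.60)&(abs(y+.24)<.05)
P=W[m];print(len(P),P.min(0),P.max(0),cv2.fitLine(P[:,:2].astype(np.float32),cv2.DIST_HUBER,0,.001,.001).ravel(),np.median(P[:,2]))
m=(z>.055)&(z<.07)&(abs(x-.45)<.08)&(abs(y+.26)<.06)
P=W[m];print(len(P),cv2.minAreaRect(P[:,:2].astype(np.float32)))
```

```text
[ 0.4614 -0.2649  0.3648] [(0.82, array([264., 161.,   6.,  72.]))]
559 [ 0.5051 -0.2567  0.0372] [ 0.5789 -0.2361  0.0458] [ 0.9816  0.1912  0.5353 -0.2466] 0.04293413397371454
5339 ((0.4548338055610657, -0.2606312036514282), (0.09182325005531311, 0.04240847006440163), 10.313949584960938)
```

View pics/w2.png

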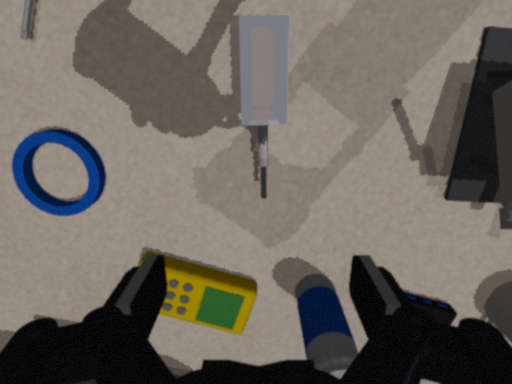

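>>> {"api": "carry_out", "payload": {"series": "-0.009 0.001 -0.045 0.6;-0.008 0.0005 -0.05 0;0 0 -0.05 0;0 0 -0.04 0;0 0 -0.018 0;0 0 0 0;0 0 0 0", "jaw": 0, "grip_force": 30}}

```text
time: 5.65
tool_pos: [0.5288, -0.2502, 0.0342]
tcp_rot: [-0.292, 3.125, -0.003]
wrist_force: [-0.6, -0.4, 0.3]
width: 0.5
grip_force: 0.0
```

>>> {"api": "carry_out", "payload": {"series": "0 0 0 0;0 0 0 0;0 0 0 0;0 0 0 0;0 0 0 0;0 0 0 0;0 0 0 0;0 0 0 0", "jaw": -1, "grip_force": 30}}

```text
time: 6.65
tool_pos: [0.528, -0.2501, 0.0332]
tcp_rot: [-0.291, 3.126, -0.002]
wrist_force: [0.5, 1.2, 6.7]
width: 0.11
grip_force: 34.8
```

>>> {"api": "carry_out", "payload": {"series": "0.0098 0.0019 0 0;0.0098 0.0019 0 0;0.0098 0.0019 0 0;0.0098 0.0019 0 0;0.0098 0.0019 0 0;0.0098 0.0019 0 0;0 0 -0.004 0;0 0 -0.004 0;0 0 -0.003 0;0 0 0 0;0 0 0 0"}}

```text
time: 8.02
tool_pos: [0.5857, -0.2382, 0.0211]
tcp_rot: [-0.291, 3.128, -0.0]
wrist_force: [2.0, -0.1, 2.9]
width: 0.11
grip_force: 34.9
```

>>> {"api": "carry_out", "payload": {"series": "0 0 0 0;0 0 0 0;0 0 0.02 0;0 0 0.04 0;0 0 0.06 0;0 0 0.06 0;-0.03 -0.005 0 0;-0.02 -0.005 0 0;0 0 0 0", "jaw": 0.2}}

```text
time: 9.15
tool_pos: [0.5337, -0.2481, 0.2004]
tcp_rot: [0.289, -3.127, -0.002]
wrist_force: [0.2, 1.1, 0.5]
width: 0.597
grip_force: 0.0
```

Run:
```python
from h import *
np.set_printoptions(precision=4,suppress=True)
print(bot.read_state()['tool_pos'])
C=cam('wrist');W=cloud(C);np.savez('w3.npz',im=C[0],W=W)
Cs=cam('side')
a=cv2.resize(C[0],(400,300));b=cv2.resize(Cs[0][220:320,215:348],(400,300),interpolation=cv2.INTER_CUBIC);cv2.imwrite('pics/w3.png',np.hstack([a,b]))
x,y,z=W[...,0],W[...,1],W[...,2]
im=C[0].astype(int);o=(im[...,2]>im[...,0]+60)&(z>.015)&(abs(x-.53)<.09)&(abs(y+.25)<.05)
P=W[o];print(len(P),cv2.minAreaRect(P[:,:2].astype(np.float32)),P.min(0),P.max(0))
d=np.array([.983,.186]);s=(P[:,:2]-[.5,-.2525])@d
print(np.polyfit(s,P[:,2],1),s.min(),s.max())
```

```text
[ 0.5337 -0.2481  0.2004]
1116 ((0.5341476798057556, -0.2682955861091614), (0.05373162403702736, 0.05806032940745354), 11.543312072753906) [ 0.5027 -0.2975  0.0365] [ 0.5574 -0.236   0.2653]
[-0.4226  0.0702] 0.003460889007969297 0.05722351185501571
```

View pics/w3.png

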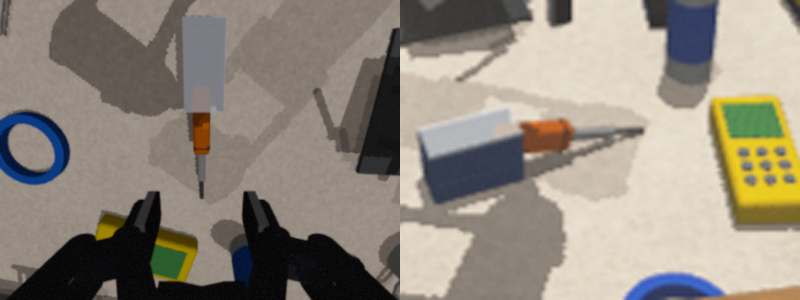

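>>> {"api": "carry_out", "payload": {"series": "0.0035 0.002 -0.05 0;0 0 -0.05 0;0 0 -0.04 0;0 0 -0.026 0;0 0 -0.01 0;0 0 0 0;0 0 0 0"}}

```text
time: 10.12
tool_pos: [0.5405, -0.2466, 0.0263]
tcp_rot: [-0.291, 3.126, -0.002]
wrist_force: [0.2, -0.1, -0.3]
width: 0.599
grip_force: 0.0
```

>>> {"api": "carry_out", "payload": {"series": "0 0 0 0;0 0 0 0;0 0 0 0;0 0 0 0;0 0 0 0;0 0 0 0;0 0 0 0", "jaw": -1, "grip_force": 40}}

```text
time: 11.0
tool_pos: [0.5401, -0.2465, 0.0261]
tcp_rot: [-0.291, 3.127, -0.001]
wrist_force: [-1.3, -0.1, 6.7]
width: 0.225
grip_force: 41.5
```

>>> {"api": "carry_out", "payload": {"series": "0.0098 0.0019 0 0;0.0098 0.0019 0.001 0;0.0098 0.0019 0.001 0;0.0098 0.0019 0.002 0;0 0 0.02 0;0 0 0.03 0;0 0 0.03 0;0 0 0 0;0 0 0 0"}}

```text
time: 12.12
tool_pos: [0.578, -0.2384, 0.109]
tcp_rot: [0.291, -3.128, -0.0]
wrist_force: [0.2, 0.6, -1.0]
width: 0.23
grip_force: 40.8
```

```bash
cat > sty.py <<'E'
from h import *
from sklearn import x as _ if False else None
E
cat > sty.py <<'E'
from h import *
np.set_printoptions(precision=4,suppress=True)
def stylus():
    # orange+steel points near the gripper, from the side camera: fit axis
    s=bot.read_state();C=cam('side');W=cloud(C);im=C[0].astype(int);t=s['tool_pos']
    near=np.linalg.norm(W-t,axis=-1)<.16
    o=near&(im[...,2]>im[...,0]+60)&(im[...,2]>im[...,1]+35)
    P=W[o];c=np.median(P,0)
    print('tool',t,'handle n',len(P),'med',c,'min',P.min(0),'max',P.max(0),'width',s['width'])
    u,v=pix(C,t)[0].astype(int);x0=min(max(u-50,0),411);y0=min(max(v-38,0),308)
    return C,W,cv2.resize(C[0][y0:y0+76,x0:x0+101],(800,600),interpolation=cv2.INTER_CUBIC),(x0,y0)
E
python3 - <<'E'
from sty import *
C,W,im,o=stylus();cv2.imwrite('pics/s4.png',im);print(o);np.savez('s4.npz',W=W,im=C[0])
E
```

```text
tool [ 0.578  -0.2384  0.109 ] handle n 179 med [ 0.5404 -0.2538  0.1283] min [ 0.5149 -0.2616  0.033 ] max [ 0.7049 -0.2411  0.1431] width 0.2301362474533288
(np.int64(228), np.int64(202))
```

View pics/s4.png

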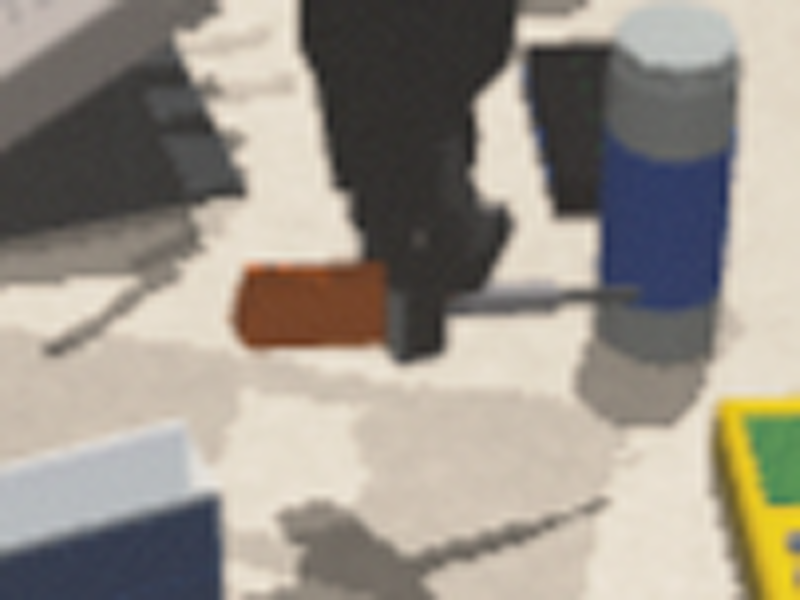

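```bash
cat >> sty.py <<'E'
def onplane(C,uv,p,yaw,off=0):
    n=np.array([-np.sin(yaw),np.cos(yaw),0]);r=ray(C,uv)@C[4][:3,:3].T;o=C[4][:3,3]
    P=o+r*((n@(np.array(p)-o)+off)/(r@n))[:,None]
    d=np.array([np.cos(yaw),np.sin(yaw),0]);return np.c_[(P-p)@d,P[:,2]-p[2]-.005]
E
python3 - <<'E'
from sty import *
C=cam('side');t=bot.read_state()['tool_pos'];k=101/800;k2=76/600
f=lambda a:[[228+x*k-.4,202+y*k2-.4] for x,y in a]
print(onplane(C,f([(637,293),(550,297),(452,301)]),t,.187))
print(onplane(C,f([(248,268),(383,264),(240,345),(385,346)]),t,.187,-.01))
E
```

```text
[[ 0.0977 -0.0276]
 [ 0.0609 -0.0185]
 [ 0.0206 -0.0082]]
[[-0.0623  0.0393]
 [-0.0113  0.026 ]
 [-0.066   0.0056]
 [-0.0103 -0.0123]]
```

>>> {"api": "carry_out", "payload": {"series": "-0.0172 -0.0032 0 0;-0.0172 -0.0033 0 0;0 0 -0.02 0;0 0 -0.02 0;0 0 -0.004 0;0 0 -0.003 0;0 0 -0.003 0;0 0 -0.003 0;0 0 -0.003 0;0 0 -0.002 0;0 0 -0.002 0;0 0 0 0", "grip_force": 20}}

```text
time: 13.72
tool_pos: [0.5463, -0.2456, 0.0508]
tcp_rot: [-0.292, 3.125, -0.003]
wrist_force: [0.7, 0.6, 8.7]
width: 0.23
grip_force: 45.5
```

Run:
```python
from sty import *
print(bot.read_state()['wrist_force'])
C,W,im,o=stylus();cv2.imwrite('pics/s5.png',im);print(o)
```

```text
[0.7044 0.6141 8.6837]
tool [ 0.5463 -0.2456  0.0508] handle n 169 med [ 0.5102 -0.261   0.0793] min [ 0.4848 -0.2691  0.0497] max [ 0.5349 -0.2465  0.0971] width 0.22964249200328063
(np.int64(218), np.int64(220))
```

View pics/s5.png

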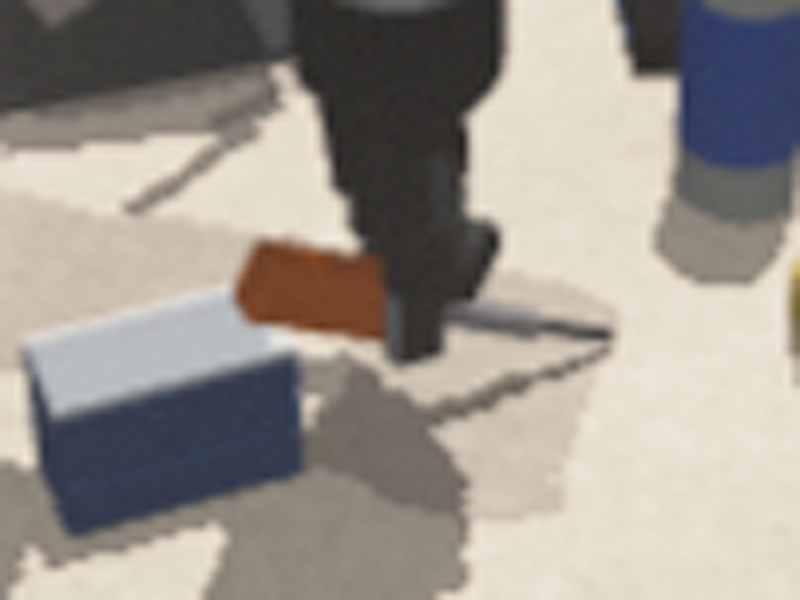

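Run:
```python
from sty import *
C=cam('side');t=bot.read_state()['tool_pos'];k=101/800;k2=76/600
f=lambda a:[[218+x*k-.4,220+y*k2-.4] for x,y in a]
a=onplane(C,f([(612,333),(542,325),(452,309)]),t,.187)
b=onplane(C,f([(262,242),(383,256),(255,319),(385,338)]),t,.187,-.01)
print(a,b,np.degrees(np.arctan([np.polyfit(a[:,0],a[:,1],1)[0],(b[1]-b[0])[1]/(b[1]-b[0])[0],(b[3]-b[2])[1]/(b[3]-b[2])[0]])))
```

```text
[[ 0.0881 -0.0482]
 [ 0.0579 -0.0338]
 [ 0.0204 -0.0131]] [[-0.0566  0.0529]
 [-0.0109  0.0316]
 [-0.0605  0.0177]
 [-0.0105 -0.0085]] [-27.5298 -24.9794 -27.7141]
```

>>> {"api": "carry_out", "payload": {"series": "0 0 0.02 0;0 0 0.05 0;0 0 0.055 0;0 0 0.055 0;0 0 0.03 0", "grip_force": 60}}

```text
time: 14.45
tool_pos: [0.5453, -0.2455, 0.2636]
tcp_rot: [-0.291, 3.124, -0.004]
wrist_force: [0.8, 0.5, -1.2]
width: 0.222
grip_force: 59.7
```

>>> {"api": "carry_out", "payload": {"series": "0.0092 0.0197 0 -10.7;0.0092 0.0197 0 -10.7;0.0092 0.0197 0 -10.7;0.0092 0.0197 0 -10.7;0.0092 0.0197 0 -10.7;0.0092 0.0197 0 -10.7;0.0092 0.0197 0 -10.7;0.0092 0.0197 0 -10.7;0.0092 0.0197 0 -10.7;0.0092 0.0197 0 -10.7;0.0092 0.0197 0 -10.7;0.0092 0.0197 0 -10.7;0.0092 0.0197 0 -10.7;0.0092 0.0197 0 -10.7;0.0092 0.0197 0 -10.7;0.0092 0.0197 0 -10.7;0.0092 0.0197 -0.02 -10.7;0 0 -0.02 -0.8;0 0 0 0;0 0 0 0"}}

```text
time: 16.95
tool_pos: [0.7002, 0.0891, 0.2192]
tcp_rot: [3.134, 0.219, -0.001]
wrist_force: [-0.7, -0.1, -0.5]
width: 0.229
grip_force: 59.6
```

Run:
```python
from sty import *
s=bot.read_state();print(s['tool_pos'],s['tcp_rot'],s['q'])
C=cam('wrist');W=cloud(C);np.savez('w6.npz',im=C[0],W=W,T=C[4]);cv2.imwrite('pics/w6.png',cv2.resize(C[0],(800,600)))
for t in ('dongle_a','reset_mouth','stylus_tip'):
    print(t,[(round(r['score'],2),np.round(r['rect'])) for r in spot_in('wrist',t)[:3]])
```

```text
[0.7002 0.0891 0.2192] [ 3.1337  0.2188 -0.0006] [ 0.0914  0.3373  1.5584 -0.0003  1.2463  1.5229]
dongle_a [(0.66, array([298., 369., 130.,  30.]))]
reset_mouth [(0.82, array([267., 367., 193.,  25.]))]
stylus_tip [(0.76, array([259., 248.,  75., 209.]))]
```

View pics/w6.png

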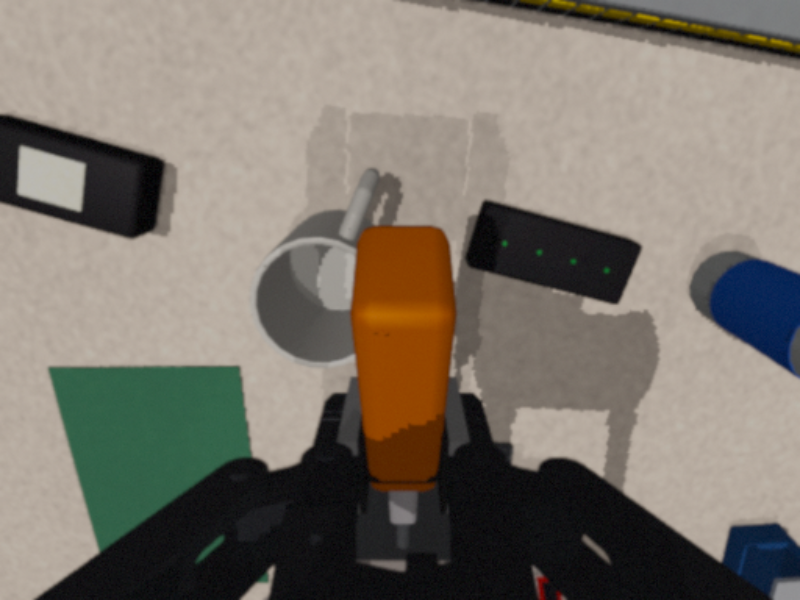

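Run:
```python
import numpy as np,cv2
np.set_printoptions(precision=4,suppress=True)
D=np.load('w1.npz');W=D['W'];im=D['im'].astype(int);b,g,r=im[...,0],im[...,1],im[...,2]
v,u=np.mgrid[:384,:512]
for n,m in (('green',(g>r+25)&(g>b+15)&(abs(u-268)<14)&(v>108)&(v<162)&(W[...,2]>.1)),('black',(im.max(2)<60)&(abs(u-227)<14)&(v>108)&(v<160)&(W[...,2]>.1))):
    P=W[m];c=np.median(P,0);print(n,len(P),c)
    Q=P-P.mean(0);A=np.c_[P[:,:2],np.ones(len(P))]
    k=np.linalg.lstsq(A,P[:,2],rcond=None)[0];ok=abs(A@k-P[:,2])<.003;k=np.linalg.lstsq(A[ok],P[ok,2],rcond=None)[0];P=P[ok]
    print('plane',k,P.mean(0)); rr=cv2.minAreaRect(P[:,:2].astype(np.float32));print(rr,P.min(0),P.max(0))
    i=np.argsort(P[:,0]);print('end pts',P[i[-25:]].mean(0),'root',P[i[:25]].mean(0))
    # centreline direction
    rows=[]
    for vv in np.unique(v[m]):
        q=W[m&(v==vv)];rows.append(((q.min(0)+q.max(0))/2))
    rows=np.array(rows);print('centreline',rows[::8], np.degrees(np.arctan(np.polyfit(rows[3:-3,0],rows[3:-3,1],1)[0])))
# router top
m=(W[...,2]>.06)&(W[...,2]<.2)&(im.min(2)>80)&(u>145)&(u<305)&(v<92)
P=W[m];A=np.c_[P[:,:2],np.ones(len(P))];k=np.linalg.lstsq(A,P[:,2],rcond=None)[0]
for _ in range(3):
    ok=abs(A@k-P[:,2])<.004;k=np.linalg.lstsq(A[ok],P[ok,2],rcond=None)[0]
print('top plane',k,'tilt',np.degrees(np.arctan(np.hypot(*k[:2]))),'yaw',np.degrees(np.arctan2(k[1],k[0])))
print(W[100:112:2,248], W[100:112:2,200])
```

```text
green 727 [0.55   0.1005 0.148 ]
plane [ 0.5161  0.068  -0.1429] [0.5494 0.1005 0.1475]
((0.5494992136955261, 0.10058195888996124), (0.04602719843387604, 0.014476626180112362), 6.7415056228637695) [0.526  0.0911 0.1342] [0.5729 0.1102 0.1591]
end pts [0.5712 0.1021 0.1576] root [0.5272 0.0999 0.1359]
centreline [[0.5271 0.0976 0.1356]
 [0.5344 0.0988 0.1393]
 [0.5418 0.0996 0.1428]
 [0.549  0.1002 0.1475]
 [0.5562 0.1015 0.1518]
 [0.5634 0.1022 0.1542]
 [0.5706 0.1035 0.1578]] 7.224822339559269
black 713 [0.5557 0.0596 0.148 ]
plane [ 0.5266  0.0498 -0.1475] [0.5552 0.0595 0.1478]
((0.5556121468544006, 0.059404514729976654), (0.044008027762174606, 0.014600062742829323), 7.038745880126953) [0.533  0.0498 0.1354] [0.5781 0.0685 0.1598]
end pts [0.5762 0.0608 0.1577] root [0.5343 0.0592 0.1368]
centreline [[0.5341 0.0567 0.1364]
 [0.5415 0.058  0.1403]
 [0.5489 0.0585 0.1442]
 [0.556  0.0599 0.1479]
 [0.5632 0.0603 0.1522]
 [0.5704 0.0616 0.1557]
 [0.5784 0.0646 0.1539]] 7.1364191871805716
top plane [ 0.5256  0.0671 -0.1346] tilt 27.91790192025636 yaw 7.273324517313465
[[0.5232 0.0755 0.1165]
 [0.525  0.0759 0.119 ]
 [0.527  0.0763 0.1187]
 [0.5293 0.0765 0.1154]
 [0.5319 0.0768 0.1088]
 [0.5435 0.0759 0.0072]] [[ 0.5311  0.0272  0.125 ]
 [ 0.5333  0.0271  0.1227]
 [ 0.5363  0.0257  0.1126]
 [ 0.5495  0.0096  0.0076]
 [ 0.553   0.0088  0.0006]
 [ 0.5558  0.009  -0.0003]]
```

>>> {"api": "carry_out", "payload": {"series": "0 0.009 0 -0.8;0 0 0 0;-0.012 -0.0014 -0.0071 0;-0.018 -0.002 -0.0105 0;-0.018 -0.002 -0.0105 0;-0.0153 -0.002 -0.009 0;0 0 0 0;0 0 0 0;0 0 0 0"}}

```text
time: 18.27
tool_pos: [0.6381, 0.0916, 0.1826]
tcp_rot: [-3.135, -0.196, -0.002]
wrist_force: [0.8, -0.1, -1.4]
width: 0.225
grip_force: 59.6
```

Run:
```python
from sty import *
s=bot.read_state();t=s['tool_pos'];print(t,s['tcp_rot'],s['wrist_force'])
y=np.radians(7.2);tip=t+np.array([.0885*np.cos(y),.0885*np.sin(y),0])*-1+[0,0,-.043]
M=np.array([.5228,.0763,.125]);n=np.array([.876,.1107,.469]);Y=np.array([-.1253,.992,0]);Z=np.cross(n,Y)
print('tip pred in mouth',[(tip-M)@a for a in (n,Y,Z)])
out=[]
for c in ('side','top'):
    C=cam(c);p=pix(C,[tip,M,M+.06*n+.021*Y,M+.06*n-.021*Y]);print(c,p)
    u,v=pix(C,[M+.03*n])[0].astype(int);w=33 if c=='side' else 25
    k=400/(2*w);cr=cv2.resize(C[0][v-int(w*1.4):v+int(w*1.4),u-w:u+w],None,fx=k,fy=k,interpolation=cv2.INTER_CUBIC)
    for q in p: cv2.circle(cr,tuple(((q-[u-w,v-int(w*1.4)]+.5)*k).astype(int)),3,(255,0,255),-1)
    out.append(cr)
h=min(a.shape[0] for a in out);cv2.imwrite('pics/s7.png',np.hstack([a[:h] for a in out]))
```

```text
[0.6381 0.0916 0.1826] [-3.1354 -0.1958 -0.0024] [ 0.7547 -0.0542 -1.4061]
tip pred in mouth [np.float64(0.031367052248386984), np.float64(0.0007243246714919042), np.float64(-0.00012100815137967766)]
side [[252.0385 178.9155]
 [244.8219 183.7605]
 [257.0467 172.0047]
 [260.4179 177.3098]]
top [[235.0544 184.6984]
 [236.2969 192.7205]
 [228.5203 177.9837]
 [240.0631 176.5598]]
```

View pics/s7.png

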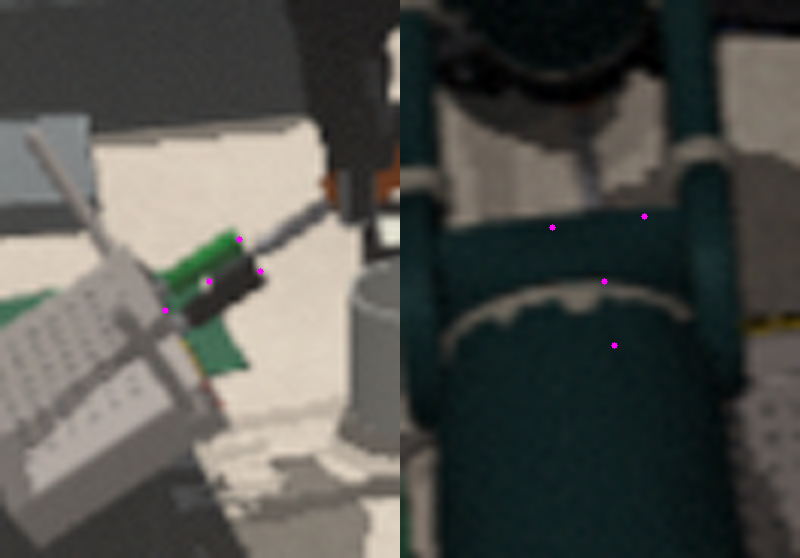

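>>> {"api": "carry_out", "payload": {"series": "-0.0088 -0.0018 -0.0047 0;-0.0088 -0.0011 -0.0047 0;-0.0088 -0.0011 -0.0047 0;-0.0079 -0.001 -0.0042 0;0 0 0 0;0 0 0 0;0 0 0 0"}}

```text
time: 19.25
tool_pos: [0.6034, 0.0866, 0.164]
tcp_rot: [-3.135, -0.196, -0.001]
wrist_force: [0.6, 0.3, -0.6]
width: 0.229
grip_force: 59.6
```

>>> {"api": "carry_out", "payload": {"series": "-0.0026 -0.0003 -0.0014 0;-0.0026 -0.0003 -0.0014 0;0 0 0 0;0 0 0 0;0 0 0 0"}}

```text
time: 19.88
tool_pos: [0.598, 0.0859, 0.161]
tcp_rot: [-3.135, -0.196, -0.001]
wrist_force: [1.5, -0.5, -0.6]
width: 0.226
grip_force: 59.7
```

>>> {"api": "carry_out", "payload": {"series": "-0.0018 -0.0002 -0.0009 0;0 0 0 0;0 0 0 0;0 0 0 0"}}

```text
time: 20.38
tool_pos: [0.5961, 0.0857, 0.16]
tcp_rot: [-3.135, -0.196, -0.001]
wrist_force: [3.3, -0.0, 0.3]
width: 0.224
grip_force: 59.7
```

>>> {"api": "carry_out", "payload": {"series": "-0.0018 -0.0002 -0.0009 0;0 0 0 0;0 0 0 0"}}

```text
time: 20.75
tool_pos: [0.5948, 0.0855, 0.1596]
tcp_rot: [-3.135, -0.196, -0.003]
wrist_force: [5.5, -0.4, 1.4]
width: 0.224
grip_force: 60.0
```

>>> {"api": "carry_out", "payload": {"series": "-0.0013 -0.0002 -0.0007 0;0 0 0 0;0 0 0 0"}}

```text
time: 21.12
tool_pos: [0.5947, 0.0855, 0.1597]
tcp_rot: [-3.135, -0.196, -0.007]
wrist_force: [7.3, 0.8, 2.6]
width: 0.226
grip_force: 60.1
```

>>> {"api": "carry_out", "payload": {"series": "-0.0006 0 -0.0003 0;0 0 0 0;0 0 0 0;0 0 0 0;0 0 0 0;0 0 0 0;0 0 0 0;0 0 0 0;0 0 0 0;0 0 0 0;0 0 0 0;0 0 0 0;0 0 0 0;0 0 0 0;0 0 0 0;0 0 0 0;0 0 0 0;0 0 0 0;0 0 0 0;0 0 0 0"}}

```text
time: 23.62
tool_pos: [0.5946, 0.0855, 0.1597]
tcp_rot: [-3.135, -0.196, -0.009]
wrist_force: [7.6, 0.5, 3.7]
width: 0.228
grip_force: 60.1
```

>>> {"api": "carry_out", "payload": {"series": "0.0044 0.0006 0.0023 0;0.0088 0.0011 0.0047 0;0.0175 0.0022 0.0094 0;0.0175 0.0022 0.0094 0;0.0175 0.0022 0.0094 0;0.0175 0.0022 0.0094 0;0.0175 0.0022 0.0094 0;0 0 0.045 0;0 0 0.045 0;-0.02 0.018 0 0;-0.025 0.021 0 0;-0.025 0.023 0 0;-0.025 0.023 0 0;-0.025 0.023 0 0;-0.025 0.023 0 0;-0.025 0.023 0 0;-0.02 0.018 0 0;-0.02 0.01 0 0;0 0 0 0;0 0 0 0"}}

```text
time: 26.12
tool_pos: [0.4829, 0.2796, 0.3018]
tcp_rot: [3.135, 0.196, -0.0]
wrist_force: [0.6, 0.1, -0.9]
width: 0.224
grip_force: 59.7
```

>>> {"api": "carry_out", "payload": {"series": "0 0 -0.045 0;0 0 -0.05 0;0 0 -0.05 0;0 0 -0.05 0;0 0 -0.035 0;0 0 -0.015 0;0 0 0 0"}}

```text
time: 27.0
tool_pos: [0.4828, 0.2793, 0.0562]
tcp_rot: [3.135, 0.194, -0.003]
wrist_force: [0.4, -0.1, -0.1]
width: 0.225
grip_force: 59.7
```

>>> {"api": "carry_out", "payload": {"series": "0 0 -0.004 0;0 0 -0.004 0;0 0 -0.004 0;0 0 -0.004 0;0 0 -0.004 0;0 0 -0.004 0;0 0 -0.004 0;0 0 -0.004 0;0 0 -0.003 0;0 0 0 0;0 0 0 0", "grip_force": 20}}

```text
time: 28.38
tool_pos: [0.4855, 0.2814, 0.0243]
tcp_rot: [-3.133, -0.195, -0.008]
wrist_force: [2.7, 0.3, 5.8]
width: 0.228
grip_force: 59.1
```

>>> {"api": "carry_out", "payload": {"series": "0 0 0 0;0 0 0 0;0 0 0 0;0 0 0.01 0;0 0 0.03 0;0 0 0.05 0;0 0 0.06 0;0 0 0.06 0;0.05 0.02 0 0;0 0 0 0;0 0 0 0", "jaw": 0.3}}

```text
time: 29.75
tool_pos: [0.5321, 0.2996, 0.2313]
tcp_rot: [3.135, 0.196, -0.003]
wrist_force: [-0.2, 0.1, -0.6]
width: 0.645
grip_force: 0.0
```

Run:
```python
from sty import *
C=cam('wrist');W=cloud(C);im=C[0].astype(int);cv2.imwrite('pics/w9.png',C[0])
o=(im[...,2]>im[...,0]+60)&(im[...,2]>im[...,1]+35)&(W[...,2]<.06)
P=W[o];print(len(P),cv2.minAreaRect(P[:,:2].astype(np.float32)),P.max(0),bot.read_state()['tool_pos'])
```

```text
1313 ((0.515177845954895, 0.2837081253528595), (0.07914365828037262, 0.02089034393429756), 7.250277996063232) [0.5549 0.2987 0.0326] [0.5317 0.2994 0.2311]
```

View pics/w9.png

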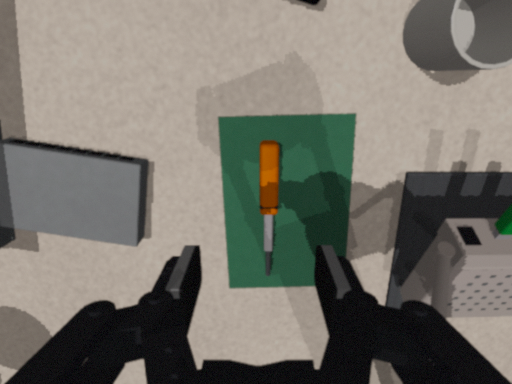

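The stylus lies flat and entirely on the mat: handle at pixel (270,175), tip at (268,272). The gripper is clear of it.

```bash
python3 -c "
from workcell import bot
print(bot.finish_job())"
```

```text
the job is handed in; nothing more can be done
None
```

The job is handed in: the pin held the reset button against its stop for about 2.5 s, and the stylus now lies flat on the green mat with nothing held; I saw no contact with anything else, but no verdict came back.

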